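# Change over the push-latch boxes at the takeaway packing counter

### The job

The wooden cutlery is packed and the sauce pots come next: first press shut the wide box, whose lid stands open, so that it stays latched, and then press the lid of the tall box so that it springs open. The lids have push-push catches, so push the front of the lid down past flush and let go, and check each lid afterwards; leave the small low box shut.

Things in the scene. Friction and masses are not known exactly. Their poses are not given: they have to be found in the camera images.
- wide_press (a point): Mid-width on top of the grey lid of the WIDE white box (150 deep, 190 wide, 90 high, fixed), on its rubber strip; starts open. Lid 138x176x8, inset flush in the rim, hinged at the side away from the robot. Moves with the lid: x runs along the lid to the hinge, y along the hinge, z out of its top. Hinge line: 115 along +x, 5 along -z; the lid's free front edge: 23 along -x.
- tall_press (a point): The same point on the lid of the TALL white box (150 deep, 125 wide, 150 high, fixed; lid 138x111x8), which starts latched shut. Same axes and offsets. Shut, every lid's top is level with its box's rim, so this point is 150 above the counter (90 for the wide and small boxes). An open lid's tilt is 0.75 rad. The boxes stand in a row in any order, fronts to the robot within 0.15 rad.
- small_press (a point): The same point on the lid of the SMALL low white box (150 deep, 90 wide, 90 high, fixed; lid 138x76x8), which starts latched shut. Same axes, offsets and catch as the others. A spring lifts an unlatched lid with 1 to 3 N at this point, so a lid follows the finger up when released. An open lid's front edge is only 100 from the hinge in plan: push it down from above within 95 of the hinge.
- wide_lid (a joint): Angle of the wide lid, rad: 0 latched flush, 0.75 open at its stop, below 0 pressed in. Catch of all lids: push the press point 7.5 to 9 mm below flush (hard stop at 9.5; nearer the hinge in proportion less), then let go. That latches an open lid flush; a latched lid it makes spring fully open within 1.5 s. A push under 4 mm changes nothing, and another full push reverses the state again.
Things that resemble listed ones, but are neither listed nor needed, are in the scene too. Leave any purple look-alike of the part that bears small_press alone.

How it is judged:
By the outcome, as a careful person would: the job done as asked, in the order asked, and still so for the second after the job is handed in, with the robot touching nothing.
It also fails if it takes over 42 s, if anything falls off the work surface, if the arm or the gripper's body presses on something with over 40 N, if the wrist force passes 120 N, or if a joint passes its speed limit or range.

### The arm

A 6-joint arm with a two-finger parallel gripper is mounted at the origin on the work surface. World frame = base frame: x ahead of the robot, y to its left, z up, the work surface at z = 0. Lengths are in mm, angles in degrees, forces in N, time in s.
With the tool pointing down it reaches from about 250 to 725 mm from the base axis. Payload 9.7 kg.
Tool frame: the origin (TCP) lies between the finger pads; the fingertips stand ahead of it and the grasp point (between the pads) lies 8 mm behind it (env.tcp_to_tips is the y of the fingertips in the tool frame, in mm); y points along the fingers, x is the direction in which the jaws open and shut, and the axes are right-handed (so a half turn about y gives the same grasp; the last joint's range is limited). The gripper opens to 85 mm and grips with 20 to 120 N. Pads are 22 mm wide; open, the fingers measure 114 mm over their backs; the gripper's body (76 mm by 85 mm) begins 54 mm behind the grasp point. The pads swing forward as they close: fully open they stand 13 mm farther back than shut.
Start: joints at [-69.099, 4.979, 10.078, 95.1, 0, 90], TCP at [196.216, -513.805, 242.284] pointing down, gripper open.
Joint ranges: [-179.16, 179.16], [-48.56, 103.87], [-65.8, 70.77], [-126.05, 130.52], [-82.76, 87.17], [-180, 180]. Speed limits (degrees/s): [127.2, 127.2, 147.25, 180, 180, 180].

### API

Orientations are given as a 3x3 rotation matrix whose columns are the frame's x, y, z axes.
In Python, from rig import env, optics gives the robot as it stands.
- The arm moves only by the shell command python3 -m inch 'ROWS' [FORCE]. ROWS is JSON, a list of rows, each a list of 3 entries, a list of its own where there are three numbers: the finger opening in mm, from 0 to 85.4, then the shift along the tool's x, y, z in mm, then the turn about the tool's y in rad. A call has 1 to 20 rows; each row shifts and turns the commanded pose from where the row before left it, along the tool's axes as they then stand; what a row does not reach is not made up. A row lasts 1/8 s, in which the tool goes at most 62.5 mm and 10.7 degrees, less where a joint would pass 70% of its speed; a pose out of reach is approached as far as the arm can. A call with a gripper value outside its range is refused whole. The fingers move at their own pace and stop on an object; FORCE is the grip in N (left out, the last holds). Time passes only in rows, so rows that do not move let the fingers close. It gives the time, the measured TCP pose, the force and the opening at its end, in the units of the state.
- env.read_state(): the state, without advancing time (a new reading comes with each control period).
- optics.capture(name): name is "scene" or "top"; returns the picture (400x640x3 uint8, red, green, blue); there is no depth.
- optics.get_calibration(name): a dict with "fx", "fy", "cx", "cy" (pixels), "R" (3x3) and "t" (3): a world point X has camera coordinates R X + t. Camera axes: x right, y down, z forward; pixel columns grow to the right and rows downward; lengths in mm; the calibration is good to about 2 mm. A picture is of the moment at which its call begins. get_calibration takes no time and is no camera call.
- env.close_job(): hands the job in, once; it reports no verdict.
The state is a dict: "time_s": time; "joints": joint angles; "joint_vel": joint speeds; "tau": joint torques, N m; "tcp_pos": TCP position; "ee_rot": TCP orientation; "contact_force": force on the tool from outside, world axes, zero at the start; "moment": the same for the moment, N m; "gripper_width": finger opening in mm.
Only numpy, scipy, OpenCV 4.12 (cv2) and the standard library are available. Lean on these libraries where they do the work, as an engineer would, in place of code of your own. Each camera call takes 0.05 s, during which the arm holds its last target. There are 200 camera calls.

## Working session

There is one attempt and no reset: what is moved stays moved. The work goes in short steps, Python scripts to look and compute and a shell command to move; the robot and the scene stay as the last step left them, time stands still between calls to the robot, and variables do not carry over. Pictures are saved under pics/ and viewed, about 8 in all and at most 12, crops included, and the job is handed in when it is done.

```bash
mkdir -p pics; ls
python3 - <<'E'
from rig import env, optics
import cv2,numpy as np
for n in("scene","top"):
    cv2.imwrite(f"pics/{n}0.png",optics.capture(n)[:,:,::-1]); c=optics.get_calibration(n)
    print(n,{k:np.round(v,4).tolist() for k,v in c.items()})
s=env.read_state();print({k:np.round(v,3).tolist() for k,v in s.items()},env.tcp_to_tips)
E
```

```text
pics
scene {'fx': 432.6469, 'fy': 432.6469, 'cx': 319.569, 'cy': 199.3577, 'R': [[0.546, 0.8378, 0.0031], [0.6959, -0.4515, -0.5584], [-0.4664, 0.307, -0.8295]], 't': [-358.4811, -308.8914, 1373.513]}
top {'fx': 431.4303, 'fy': 431.4303, 'cx': 321.3354, 'cy': 198.559, 'R': [[-0.0126, -0.9997, 0.0232], [-0.9934, 0.0098, -0.1142], [0.114, -0.0245, -0.9932]], 't': [59.5858, 563.4383, 1275.9404]}
{'time_s': 0.1, 'joints': [-69.096, 5.01, 10.038, 95.101, 0.002, 90.002], 'joint_vel': [0.061, 0.023, 0.168, -0.013, 0.049, 0.007], 'tau': [-0.0, -52.156, 46.565, 0.016, 0.0, -0.0], 'tcp_pos': [196.176, -513.607, 241.631], 'ee_rot': [[0.357, -0.0, 0.934], [-0.934, 0.001, 0.357], [-0.001, -1.0, 0.0]], 'contact_force': [-0.591, 0.275, -0.51], 'moment': [-0.001, -0.008, -0.037], 'gripper_width': 85.262} 11.0
```

View pics/scene0.png

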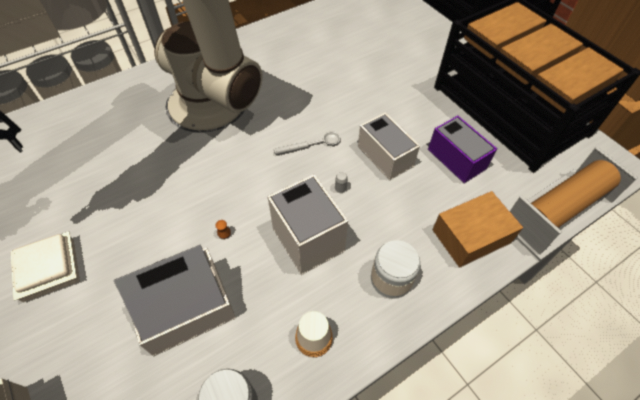

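View pics/top0.png

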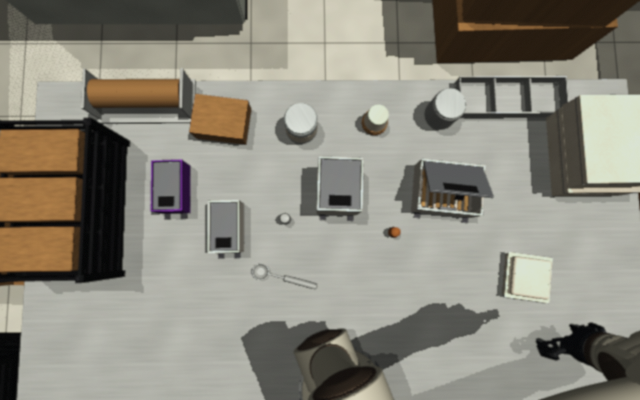

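The top view shows the wide box open at about (450,188), the tall box shut at (340,185), the small one at (224,226) and the purple look-alike at (170,187). Next I enlarge the two boxes to read their corners.

Run:
```python
import cv2,numpy as np
a=cv2.imread("pics/top0.png")[140:235,305:505]
a=cv2.resize(a,None,fx=4,fy=4,interpolation=cv2.INTER_CUBIC)
for i in range(0,200,10):
    cv2.putText(a,str(305+i),(i*4,8),0,.3,(0,0,255),1); cv2.line(a,(i*4,10),(i*4,14),(0,0,255),1)
for i in range(0,95,10): cv2.putText(a,str(140+i),(0,i*4+4),0,.3,(0,0,255),1)
cv2.imwrite("pics/c0.png",a)
```

```text
(no output)
```

View pics/c0.png

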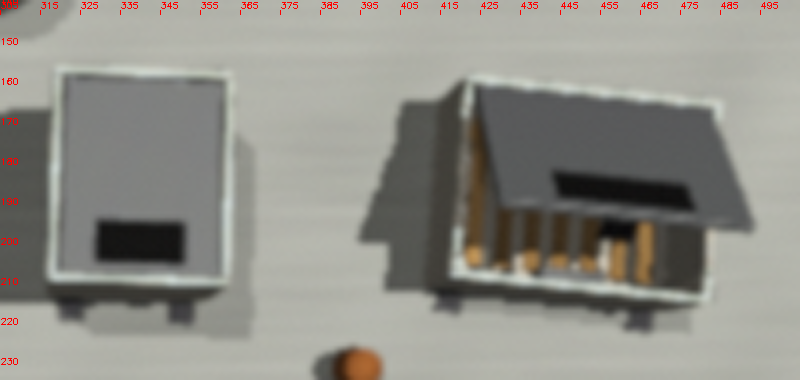

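```bash
cat > h.py <<'E'
from rig import env, optics
import numpy as np
from scipy.optimize import least_squares
def proj(n,X):
    c=optics.get_calibration(n); p=np.asarray(X)@np.array(c["R"]).T+c["t"]
    return np.c_[c["fx"]*p[:,0]/p[:,2]+c["cx"],c["fy"]*p[:,1]/p[:,2]+c["cy"]]
def fit(px,w,h):  # px order: far-left, far-right, near-right, near-left
    L=np.array([[75,w/2],[75,-w/2],[-75,-w/2],[-75,w/2]])
    def P(q):
        c,s=np.cos(q[2]),np.sin(q[2]); return np.c_[L@np.array([[c,s],[-s,c]])+q[:2],np.full(4,h)]
    r=least_squares(lambda q:(proj("top",P(q))-px).ravel(),[450,0,0]); return r.x,r.fun
E
python3 - <<'E'
from h import *
off=np.array([305,140])
C=lambda l:np.array(l)/4+off
for n,l,w,h in(("tall",[(57,68),(231,74),(227,285),(48,281)],125,150),("wide",[(468,77),(722,103),(708,299),(452,276)],190,90)):
    q,f=fit(C(l),w,h); d=np.array([np.cos(q[2]),np.sin(q[2])])
    press=q[:2]-46*d; print(n,q.round(3),f.round(1),"press",press.round(1),"hinge",(q[:2]+69*d).round(1), "92 from hinge",(q[:2]-23*d).round(1))
E
```

```text
tall [ 5.90388e+02  3.37700e+00 -4.40000e-02] [-0.7 -0.4  0.5 -0.3  0.4  0.5 -0.2  0. ] press [544.4   5.4] hinge [6.593e+02 4.000e-01] 92 from hinge [567.4   4.4]
wide [ 5.87589e+02 -3.27656e+02 -1.12000e-01] [-0.5 -0.6  0.  -0.5  0.7  1.  -0.2  0.1] press [ 541.9 -322.5] hinge [ 656.2 -335.4] 92 from hinge [ 564.7 -325.1]
```

```bash
python3 -m inch '[[0,[0,0,0],0.12],[0,[0,0,0],0.12],[0,[0,0,0],0.12],[0,[0,0,0],0.117],[0,[-23,0,35.5],0],[0,[-23,0,35.5],0],[0,[-23,0,35.5],0],[0,[-23,0,35.5],0],[0,[-23,0,35.5],0],[0,[-23,0,35.5],0],[0,[-23,0,35.5],0],[0,[-23,0,35.5],0],[0,[-23,0,35.5],0],[0,[-22,0,35.5],0],[0,[0,0,0],0],[0,[0,0,0],0]]'
cat >> h.py <<'E'
def rep(hinge,yaw):
    s=env.read_state(); R=np.array(s["ee_rot"]); p=np.array(s["tcp_pos"]); e=np.array([*hinge,p[2]])-p
    d=np.array([np.cos(yaw),np.sin(yaw)])
    print("t",round(s["time_s"],2),"tcp",p.round(2),"F",np.round(s["contact_force"],1),"w",s["gripper_width"])
    print("plan dist to hinge",(e[:2]@d).round(1),"lateral",(e[0]*-d[1]+e[1]*d[0]).round(1),"hinge in tool",(R.T@e).round(1),"yaw err",round(yaw-np.arctan2(R[1,2],R[0,2]),4))
E
python3 -c "from h import *;rep((656.2,-335.4),-.112);print(env.tcp_to_tips)"
```

```text
time_s: 2.1
tcp_pos: [574.3, -326.0, 241.7]
ee_rot: [[-0.112, -0.001, 0.994], [-0.994, 0.0, -0.112], [-0.0, -1.0, -0.001]]
contact_force: [-0.4, -0.3, -0.3]
gripper_width: -0.1
t 2.1 tcp [ 574.33 -326.04  241.74] F [-0.4 -0.3 -0.3] w -0.070304085004655
plan dist to hinge 82.4 lateral -0.1 hinge in tool [ 0.2 -0.1 82.4] yaw err -0.0
11.0
```

```bash
python3 -m inch '[[0,[0,20,0],0],[0,[0,20,0],0],[0,[0,10,0],0],[0,[0,10,0],0],[0,[0,10,0],0],[0,[0,10,0],0],[0,[0,10,0],0],[0,[0,10,0],0],[0,[0,10,0],0],[0,[0,10,0],0],[0,[0,10,0],0],[0,[0,0,0],0]]'
python3 -m inch '[[0,[0,0,-10],0],[0,[0,0,-10],0],[0,[0,0,-10],0],[0,[0,4,0],0],[0,[0,0,0],0]]'
python3 - <<'E'
from h import *
import cv2
rep((656.2,-335.4),-.112)
a=optics.capture("scene")[200:380,80:280,::-1]; b=optics.capture("top")[130:240,400:540,::-1]
cv2.imwrite("pics/p1.png",cv2.hconcat([cv2.resize(a,(400,360)),cv2.resize(b,(400,360))]))
E
```

```text
time_s: 3.6
tcp_pos: [574.4, -326.0, 111.2]
ee_rot: [[-0.112, -0.001, 0.994], [-0.994, 0.0, -0.112], [-0.0, -1.0, -0.001]]
contact_force: [-0.6, -0.0, 2.4]
gripper_width: -0.4
time_s: 4.22
tcp_pos: [544.2, -322.6, 107.8]
ee_rot: [[-0.112, -0.001, 0.994], [-0.994, 0.0, -0.112], [-0.0, -1.0, -0.001]]
contact_force: [-1.5, -0.4, 2.2]
gripper_width: -0.1
t 4.22 tcp [ 544.23 -322.57  107.81] F [-1.5 -0.4  2.2] w -0.11711652997175298
plan dist to hinge 112.7 lateral -0.2 hinge in tool [ 2.000e-01 -1.000e-01  1.127e+02] yaw err 0.0005
```

View pics/p1.png

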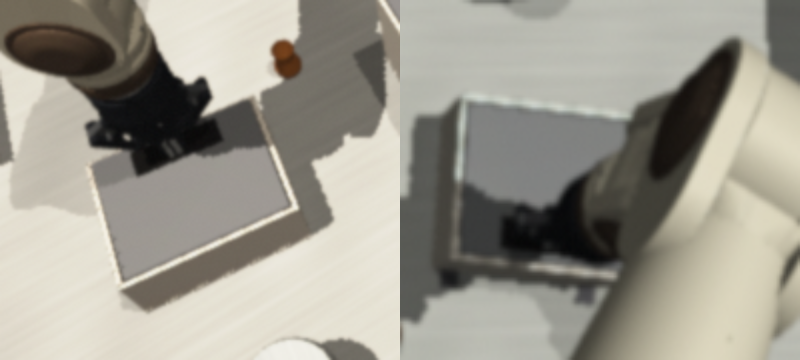

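The lid is almost flush with the fingertips on the black strip. I'll press slowly and watch the force.

```bash
f() { grep -E 'pos|force'; }
python3 -m inch '[[0,[0,4,0],0],[0,[0,3,0],0],[0,[0,0,0],0]]' |f
python3 -m inch '[[0,[0,3,0],0],[0,[0,0,0],0]]'|f
python3 -m inch '[[0,[0,2,0],0],[0,[0,0,0],0]]'|f
python3 -m inch '[[0,[0,1,0],0],[0,[0,0,0],0]]'|f
```

```text
tcp_pos: [544.8, -322.6, 100.9]
contact_force: [-1.3, -1.2, 2.4]
tcp_pos: [544.8, -322.6, 98.1]
contact_force: [-0.9, -1.4, 2.5]
tcp_pos: [544.9, -322.6, 96.2]
contact_force: [-1.3, -1.5, 2.2]
tcp_pos: [544.9, -322.6, 95.3]
contact_force: [-1.6, -1.0, 2.9]
```

```bash
f() { grep -E 'time|pos|force'; }
python3 -m inch '[[0,[0,1,0],0],[0,[0,0.4,0],0],[0,[0,0,0],0],[0,[0,0,0],0]]'|f
python3 -m inch '[[0,[0,-3,0],0],[0,[0,-5,0],0],[0,[0,-5,0],0],[0,[0,0,0],0]]'|f
python3 -m inch '[[0,[0,-20,0],0],[0,[0,-30,0],0],[0,[0,-40,0],0],[0,[0,-40,0],0],[0,[0,0,0],0],[0,[0,0,0],0]]'|f
python3 - <<'E'
from h import *
import cv2
rep((659.3,.4),-.044)
a=optics.capture("scene")[200:380,80:280,::-1]; b=optics.capture("top")[130:240,400:540,::-1]
cv2.imwrite("pics/p2.png",cv2.hconcat([cv2.resize(a,(400,360)),cv2.resize(b,(400,360))]))
E
```

```text
time_s: 5.95
tcp_pos: [544.9, -322.7, 93.9]
contact_force: [-0.5, -1.2, 2.9]
time_s: 6.45
tcp_pos: [545.0, -322.7, 107.4]
contact_force: [0.0, 0.4, 0.4]
time_s: 7.2
tcp_pos: [544.8, -322.6, 236.0]
contact_force: [0.2, 0.6, -1.1]
t 7.2 tcp [ 544.77 -322.59  236.03] F [ 0.2  0.6 -1.1] w 0.08607666493697756
plan dist to hinge 100.2 lateral 327.7 hinge in tool [-3.338e+02  1.000e-01  7.770e+01] yaw err 0.0682
```

View pics/p2.png

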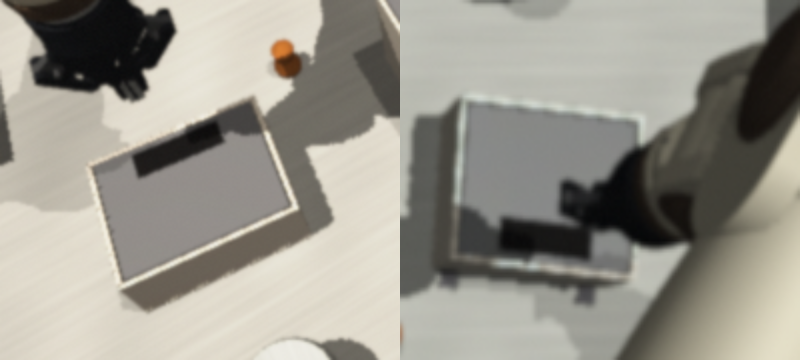

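The wide lid is flush inside its rim and stayed latched. Now the tall box.

```bash
f() { grep -E 'time|pos|force'; }
python3 -m inch '[[0,[0,0,0],-0.068],[0,[-36.4,0,-1.3],0],[0,[-36.4,0,-1.3],0],[0,[-36.4,0,-1.3],0],[0,[-36.4,0,-1.3],0],[0,[-36.4,0,-1.3],0],[0,[-36.4,0,-1.3],0],[0,[-36.4,0,-1.3],0],[0,[-36.4,0,-1.3],0],[0,[-36.5,0,-1.3],0],[0,[0,20,0],0],[0,[0,20,0],0],[0,[0,20,0],0],[0,[0,10,0],0],[0,[0,0,0],0],[0,[0,0,0],0]]'|f
python3 - <<'E'
from h import *
rep((659.3,.4),-.044)
E
```

```text
time_s: 9.3
tcp_pos: [547.5, -9.0, 167.6]
contact_force: [0.0, 0.1, 0.0]
t 9.3 tcp [547.54  -8.95 167.62] F [0.  0.1 0. ] w -0.40669155720344097
plan dist to hinge 111.2 lateral 14.3 hinge in tool [-11.7   0.2 111.5] yaw err -0.0225
```

```bash
f() { grep -E 'time|pos|force'; }
python3 -m inch '[[0,[0,0,0],0.022],[0,[-7,0,0],0],[0,[-7,0,0],0],[0,[0,0,0],0],[0,[0,0,0],0]]'|f
python3 - <<'E'
from h import *
import cv2
rep((659.3,.4),-.044)
a=optics.capture("scene")[150:290,230:390,::-1]; b=optics.capture("top")[140:250,290:430,::-1]
cv2.imwrite("pics/p3.png",cv2.hconcat([cv2.resize(a,(400,350)),cv2.resize(b,(400,350))]))
E
```

```text
time_s: 9.93
tcp_pos: [547.3, -7.5, 167.1]
contact_force: [-0.7, 0.2, 1.0]
t 9.93 tcp [547.33  -7.46 167.11] F [-0.7  0.2  1. ] w 0.16755907154161356
plan dist to hinge 111.5 lateral 12.8 hinge in tool [-10.5   0.2 111.8] yaw err -0.0203
```

View pics/p3.png

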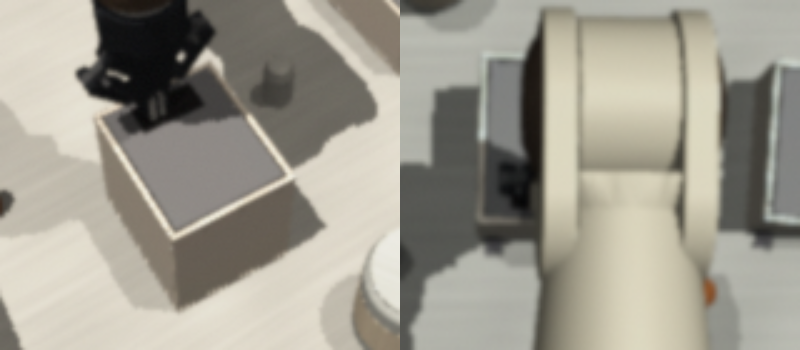

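```bash
python3 -c "
from h import *
s=env.read_state();print(np.round(s['joints'],1),np.round(s['joint_vel'],2),np.round(s['tau'],1),np.round(s['moment'],2))"
```

```text
[ -1.4   3.8   0.5  86.7   1.2 180. ] [ 0.05 -0.08  0.1   0.04  0.01 -0.11] [  0.  -51.2  47.1   0.    0.1  -0. ] [ 0.    0.01 -0.  ]
```

The fingers are above the tall lid's strip but about 13 mm to the right, because joint 6 is at its 180° limit. Turning the tool slightly the other way will free it.

```bash
f() { grep -E 'time|pos|force'; }
python3 -m inch '[[0,[0,0,0],-0.035],[0,[0,0,0],-0.035],[0,[-6.4,0,0.6],0],[0,[-6.4,0,0.6],0],[0,[0,0,0],0],[0,[0,0,0],0]]'|f
python3 - <<'E'
from h import *
rep((659.3,.4),-.044);s=env.read_state();print(np.round(s['joints'],1),np.round(s["ee_rot"],3).tolist())
E
```

```text
time_s: 10.78
tcp_pos: [547.9, 5.4, 167.4]
contact_force: [-0.1, -0.3, 0.2]
t 10.78 tcp [547.94   5.35 167.39] F [-0.1 -0.3  0.2] w 0.028740702319076016
plan dist to hinge 111.5 lateral -0.1 hinge in tool [ 1.01e+01 -1.00e-01  1.11e+02] yaw err -0.0902
[ -0.    3.8   0.5  86.7   1.2 177.3] [[0.046, 0.0, 0.999], [-0.999, 0.02, 0.046], [-0.02, -1.0, 0.001]]
```

```bash
f() { grep -E 'pos|force'; }
python3 -m inch '[[0,[0,4.4,0],0],[0,[0,0,0],0],[0,[0,0,0],0]]'|f
python3 -m inch '[[0,[0,3,0],0],[0,[0,0,0],0]]'|f
python3 -m inch '[[0,[0,3,0],0],[0,[0,0,0],0]]'|f
python3 -m inch '[[0,[0,2,0],0],[0,[0,0,0],0]]'|f
python3 -m inch '[[0,[0,1.2,0],0],[0,[0,0,0],0],[0,[0,0,0],0]]'|f
```

```text
tcp_pos: [547.9, 5.3, 162.9]
contact_force: [0.0, 0.1, -0.3]
tcp_pos: [548.0, 5.3, 160.0]
contact_force: [0.4, 0.2, 2.4]
tcp_pos: [548.0, 5.4, 156.9]
contact_force: [0.8, -1.4, 1.3]
tcp_pos: [548.0, 5.4, 154.9]
contact_force: [0.5, -2.0, 3.7]
tcp_pos: [548.0, 5.5, 153.8]
contact_force: [-1.0, -1.6, 3.6]
```

```bash
f() { grep -E 'time|pos|force'; }
python3 -m inch '[[0,[0,-4,0],0],[0,[0,-6,0],0],[0,[0,-8,0],0],[0,[0,-12,10],0],[0,[0,-15,10],0],[0,[0,-15,8],0],[0,[0,-20,0],0],[0,[0,-20,0],0],[0,[0,-20,0],0],[0,[0,-20,0],0],[0,[0,-20,0],0],[0,[0,0,0],0]]'|f
python3 -m inch '[[0,[0,0,-30],0],[0,[0,0,-30],0],[0,[0,0,-30],0],[0,[0,0,-30],0],[0,[0,0,-30],0],[0,[0,0,0],0],[0,[0,0,0],0],[0,[0,0,0],0]]'|f
python3 - <<'E'
from h import *
import cv2
rep((659.3,.4),-.044)
a=optics.capture("scene")[:,:,::-1]; b=optics.capture("top")[:,:,::-1]
cv2.imwrite("pics/p4.png",cv2.vconcat([cv2.resize(a[110:380,90:490],(800,540))[:300], cv2.resize(b[135:275,130:530],(800,280))]))
cv2.imwrite("pics/s4.png",a)
E
```

```text
time_s: 13.78
tcp_pos: [576.1, 3.6, 315.2]
contact_force: [-0.1, 0.3, -1.0]
time_s: 14.78
tcp_pos: [426.6, -3.3, 313.0]
contact_force: [0.1, 0.2, -0.3]
t 14.78 tcp [426.63  -3.33 312.99] F [ 0.1  0.2 -0.3] w 0.3169093471878847
plan dist to hinge 232.3 lateral 14.0 hinge in tool [ 7.000e+00 -1.000e-01  2.326e+02] yaw err -0.0901
```

View pics/p4.png

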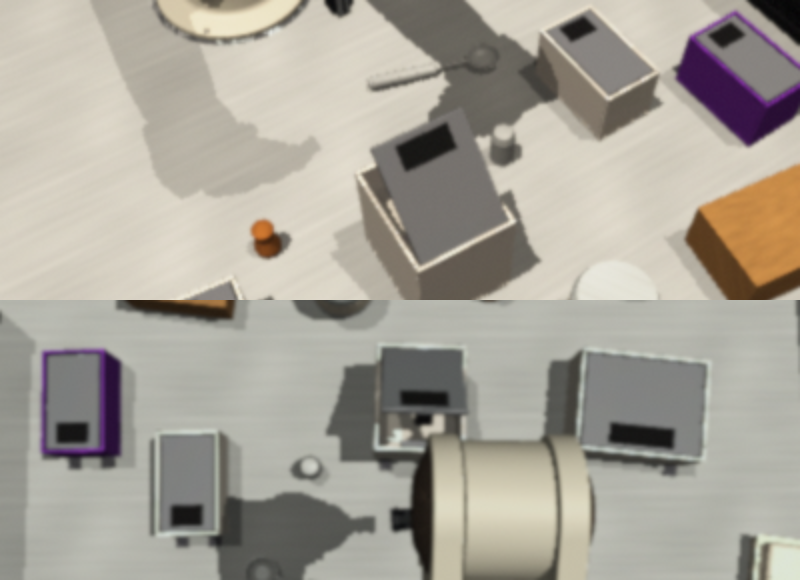

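The tall lid stands open, the wide and small lids are flush, and the arm is clear of everything. Handing in.

```bash
python3 -m inch '[[0,[0,0,0],0],[0,[0,0,0],0],[0,[0,0,0],0],[0,[0,0,0],0]]' | grep -E 'time|force'; python3 -c "from rig import env; print(env.close_job())"
```

```text
time_s: 15.38
contact_force: [-0.1, -0.7, -0.3]
the job is handed in; nothing more can be done
None
```

The job is done and handed in: I pressed the wide box shut first, and it latched. Then I pressed the tall box's lid and it sprang fully open. That took about 15.4 s of robot time.

- **Final pictures:** both cameras show the tall lid up. The top view shows the wide lid flush in its rim, as it was when I looked right after pressing it. The small box and its purple look-alike are still shut, and I touched neither.
- **Forces:** the contact readings I took while pressing stayed below about 5 N. At hand-in the reading was within noise, with the gripper well clear of both boxes.
- **One hitch:** on the way to the tall box, joint 6 reached its 180° limit and the fingers stopped 13 mm to one side. I turned the tool by about 4° and re-centred before pressing. That press was made with the tool about 5° off the box's axis, and the lid still opened normally.

No final check failed or disagreed. The lid angles were judged by eye from the pictures, not measured.

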